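Load a tape roll on the upright dispenser

ROBOT

A 6-joint arm with a two-finger parallel gripper is mounted at the origin on the work surface. World frame = base frame: x ahead of the robot, y to its left, z up, the work surface at z = 0. Lengths are in m, angles in degrees, forces in N, time in s.
With the tool pointing down it reaches from about 0.35 to 0.85 m from the base axis. Payload 8.1 kg.
Tool frame: the origin (TCP) lies midway between the tips of the shut fingers; the grasp point (between the pads) lies 19 mm behind it; z points along the fingers, y is the line along which they close (so a half turn about z gives the same grasp; the last joint's range is limited). The gripper opens to 93 mm and grips with 3 to 60 N. Pads are 15 mm wide; open, the fingers measure 128 mm over their backs; the gripper's body (75 mm by 188 mm) begins 65 mm behind the grasp point.
Start: joints at [59.507, 7.471, 85.268, -0, 87.261, -4.893], TCP at [0.259, 0.541, 0.219] pointing down, gripper open.
Joint ranges: [-169.43, 169.43], [-51.17, 129.36], [1.28, 143.12], [-76.62, 256.62], [0, 156.53], [-152.29, 152.29]. Speed limits (degrees/s): [136.94, 136.94, 159.86, 180, 180, 180].

INTERFACE

Orientations are given as a 3x3 rotation matrix whose columns are the frame's x, y, z axes.
In Python, from rig import r, command_gripper, planner, monitor, optics, order gives the robot as it stands. Calls block until the motion is done:
- r.move_pose(position, orientation): joint-space move of the TCP to a pose.
- r.move_linear(position, rot=None, rate=0.15): straight line of the TCP; rot=None keeps the orientation; rate is the mean speed in m/s.
- r.move_j(angles): joint-space move.
- command_gripper(opening, newtons=None): finger opening in m; newtons is the grip in N (None keeps the last); returns when the fingers have stopped.
- r.pause(seconds).
- planner.inverse_kinematics(position, orientation): joint angles nearest the present ones, or None.
- monitor.state(): the state.
- optics.read_camera(name): name is "side" or "top"; returns a dict with "pixels" (400x640x3 uint8, blue, green, red), "mtx" (3x3 intrinsics, pixels), "T" (4x4, takes a point from camera to world coordinates). Camera axes: x right, y down, z forward; pixel columns grow to the right and rows downward; lengths in m; the calibration is good to about 2 mm. A picture is of the moment at which its call begins. There is no depth.
A pose or a line that the arm cannot do raises r.Unreachable and nothing moves.
- order.close_job(): hands the job in; it is judged then, once.
The state is a dict: "t": time; "joint_positions": joint angles; "joint_vel": joint speeds; "effort": joint torques, N m; "tcp_pos": TCP position; "tcp_rot": TCP orientation; "contact_force": force on the tool from outside, world axes, zero at the start; "moment": the same for the moment, N m; "width": finger opening in m; "grasp_force": force on a finger pad.
Only numpy, scipy, OpenCV 4.12 (cv2) and the standard library are available. Lean on these libraries where they do the work, as an engineer would, in place of code of your own. Each camera call takes 0.05 s, during which the arm holds its last target. There are 200 camera calls.

TASK

Load the tape dispenser: take the tallest (widest-tape) paper roll off the sloping peg stand and slide it over the dispenser's upright spindle, keeping hold of it until it rests flat on the black seat disc (do not drop it down the spindle), then let go and back away. Leave the two shorter rolls on their pegs, and do not knock over the brush jar, the ink bottle or the mug.

Things in the scene. Friction and masses are not known exactly. Their poses are not given: they have to be found in the camera images.
- roll_center (a point): The roll to load: ring of paper tape on a cardboard core, outside diameter 56 mm, hole 26 mm right through; 50 mm tall (the tallest of three), about 85 g. The point is its centre, half-way up; z along the hole, at the start square out of the sloping board. It starts around one of the three pegs (which one varies), up to 5 mm down-slope of the peg's axis. Either end may be up when loaded.
- roll_mid_center (a point): One of the rolls to leave: ring of paper tape on a cardboard core, outside diameter 56 mm, hole 26 mm right through; 32 mm tall. The point is its centre, half-way up; z along the hole.
- roll_thin_center (a point): The other roll to leave: ring of paper tape on a cardboard core, outside diameter 56 mm, hole 26 mm right through; 20 mm tall. The point is its centre, half-way up; z along the hole.
- rack: Fixed light-wood stand: flat board 310 x 130 mm sloping at 30 degrees. Origin on the table under the board's middle; own y runs level along the row of pegs, own -x is the low side (board top edge 20 mm high there, 85 mm at the other). Pegs square to the board, 16 mm thick, 22 mm long, at own y -95, 0, +95 mm, their bases 52 mm high; a roll lies flat on the board round each.
- seat (a point): Centre of the top of the dispenser's black seat disc (68 mm across), on the spindle's axis, 24 mm above the table, z up. The fixed vertical steel spindle, 18 mm thick, rises 60 mm from it, its top 10 mm tapered. Grey base 190 x 120 x 16 mm, from -60 to +130 mm along this frame's x; toothed cutter plate 70 mm wide, 66 mm high above the table, at x = +112 mm.
- spindle_tip (a point): Tip of the spindle, on its axis, 84 mm above the table.
- brush_jar: Bystander: round clear glass jar with paint brushes standing in it, 72 mm across, brush tips up to 175 mm high. Origin at the centre of its underside.
- ink_bottle: Bystander: small amber glass ink jar with a black cap, 42 mm across, 70 mm high. Origin at the centre of its underside.
- mug: Bystander: white ceramic mug, 76 mm across, 85 mm high, handle at its own +y. Origin at the centre of its underside.
There are look-alikes about, which are no part of the job. Leave any green look-alike of the part that bears roll_center alone.

How it is judged (in metres and radians):
On the way:
1. the roll is round the spindle and within 12 mm of resting on the seat while the fingers still hold it (horizontal distance between roll_center and seat below 0.008 m and z of roll_center in the frame of seat between 0.02 and 0.037 m and angle between the z axis of roll_center and the z axis of seat, either way round below 0.16 rad and contact force between the fingers and roll above 0.5 N), for 0.1 s.
At the end, for the whole second after the job is handed in: The tallest roll stands around the spindle flat on the seat disc (centre within 8 mm of the spindle axis and at most 4 mm above its seated height, axis within 0.12 rad of vertical), at rest; each of the other two rolls is within 20 mm of where it started (horizontal distance between roll_center and seat below 0.008 m and z of roll_center in the frame of seat between 0.02 and 0.029 m and angle between the z axis of roll_center and the z axis of seat, either way round below 0.12 rad and linear speed of roll below 0.02 m/s and distance of each of roll_mid_center, roll_thin_center from where it was at the start of the episode below 0.02 m); the robot touches nothing.
It fails at once if the brush jar is knocked over (tipped by more than 0.6 rad) (angle between brush_jar's own z axis and vertical above 0.6 rad).
It fails at once if the ink bottle is knocked over (tipped by more than 0.6 rad) (angle between ink_bottle's own z axis and vertical above 0.6 rad).
It fails at once if the mug is knocked over (tipped by more than 0.6 rad) (angle between mug's own z axis and vertical above 0.6 rad).
It also fails if it takes over 40 s, if anything falls off the work surface, if the arm or the gripper's body presses on something with over 40 N, if the wrist force passes 120 N, or if a joint passes its speed limit or range.

## Working session

There is one attempt and no reset: what is moved stays moved. The work goes in short steps, each a Python script; the robot and the scene stay as the last script left them, time stands still between calls to the robot, and variables do not carry over. Pictures are saved under pics/ and viewed, at most 10 in all, crops included, and the job is handed in when it is done.

```bash
ls; mkdir -p pics; python3 - <<'E'
from rig import r,optics,monitor
import cv2,numpy as np
for n in("top","side"):
    c=optics.read_camera(n);cv2.imwrite(f"pics/{n}0.png",c["pixels"]);print(n,c["mtx"].round(1).tolist(),c["T"].round(3).tolist())
    np.savez(f"{n}0.npz",**c)
s=monitor.state();print(s["t"],s["width"],s["tcp_rot"])
E
```

```text
pics
top [[361.3, 0.0, 317.6], [0.0, 361.3, 202.7], [0.0, 0.0, 1.0]] [[0.011, -0.976, 0.216, 0.475], [-1.0, -0.012, -0.004, -0.056], [0.007, -0.215, -0.976, 0.785], [0.0, 0.0, 0.0, 1.0]]
side [[448.0, 0.0, 317.2], [0.0, 448.0, 206.7], [0.0, 0.0, 1.0]] [[0.998, -0.051, 0.038, 0.562], [-0.06, -0.556, 0.829, -0.881], [-0.021, -0.83, -0.558, 0.649], [0.0, 0.0, 0.0, 1.0]]
0.1 0.09307705825453486 [[-9.01833624e-01  4.32082642e-01 -8.39949142e-04]
 [ 4.32083432e-01  9.01832541e-01 -1.40524632e-03]
 [ 1.50310925e-04 -1.63022649e-03 -9.99998660e-01]]
```

View pics/top0.png

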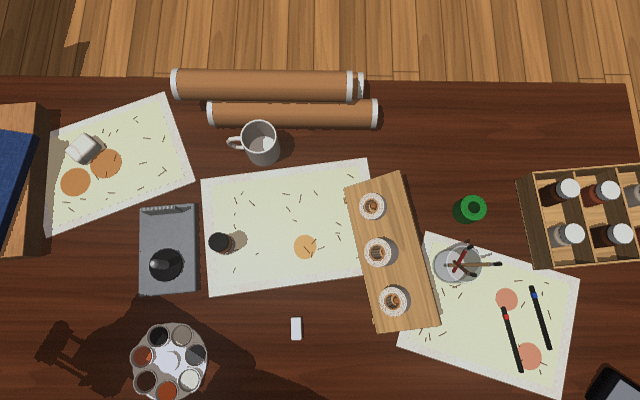

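View pics/side0.png

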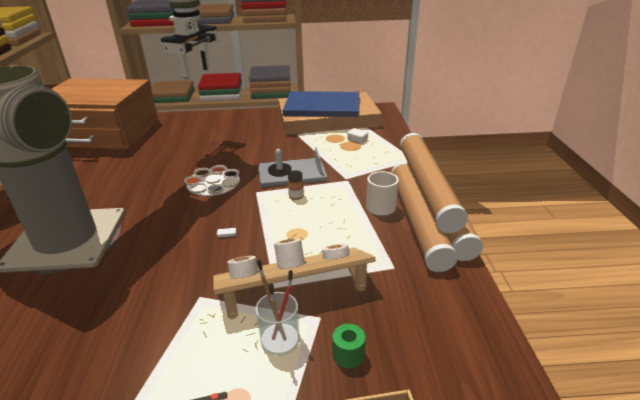

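The top view shows rolls at (371,206), (378,252) and (393,301). The board's low edge is on the left (+y), the seat is at about (166,265) and the brush jar at (457,263). In the side view the middle roll (290,250) is the tallest and the spindle is at (279,158). Next I'll take close crops.

```bash
python3 - <<'E'
import cv2,numpy as np
t=cv2.imread("pics/top0.png");s=cv2.imread("pics/side0.png")
f=lambda im,x,y,w,h,W,H:cv2.resize(im[y:y+h,x:x+w],(W,H),interpolation=cv2.INTER_CUBIC)
a=np.hstack([f(t,335,160,120,180,400,600)[:,:400],np.vstack([f(s,205,220,180,105,400,233),f(t,130,195,80,110,400,550)[175:],])[:600]]) if 0 else None
L=f(t,335,160,110,180,366,600)
R=np.vstack([f(s,205,220,180,100,432,240),np.hstack([f(t,130,195,80,110,216,297),f(s,250,140,80,55,216,149) if 0 else cv2.copyMakeBorder(f(s,250,140,80,55,216,149),0,148,0,0,0)])])
R=cv2.copyMakeBorder(R,0,600-R.shape[0],0,0,0)
cv2.imwrite("pics/crop1.png",np.hstack([L,R]))
E
```

```text
(no output)
```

View pics/crop1.png

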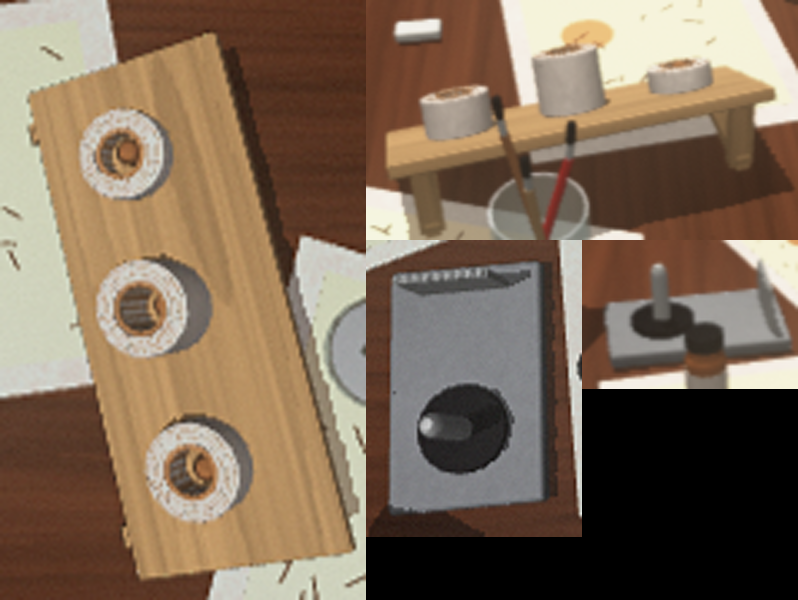

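```bash
cat > h.py <<'E'
import numpy as np,cv2
C={n:dict(np.load(f"{n}0.npz")) for n in("top","side")}
def ray(c,p):
    d=c["T"][:3,:3]@np.linalg.inv(c["mtx"])@[p[0],p[1],1]; return c["T"][:3,3],d
def onz(c,p,z):
    o,d=ray(c,p); return o+d*(z-o[2])/d[2]
def onplane(c,p,q,n):
    o,d=ray(c,p); return o+d*((q-o)@n)/(d@n)
def tri(p,q):
    A=[];b=[]
    for c,x in((C["top"],p),(C["side"],q)):
        o,d=ray(c,x);d=d/np.linalg.norm(d);P=np.eye(3)-np.outer(d,d);A.append(P);b.append(P@o)
    return np.linalg.lstsq(np.vstack(A),np.hstack(b),rcond=None)[0]
def proj(c,X):
    T=np.linalg.inv(c["T"]);x=c["mtx"]@(T[:3,:3]@X+T[:3,3]);return x[:2]/x[2]
E
python3 - <<'E'
from h import *
np.set_printoptions(precision=4,suppress=True)
t=C["top"]; im=t["pixels"]
px=[(343.4,189.1),(398.7,169.9),(440.8,325.6),(377.1,333.4)]
c=[onz(t,p,z)for p,z in zip(px,(.02,.085,.085,.02))]
print(np.array(c));L=np.linalg.norm
print("len",L(c[0]-c[3]),L(c[1]-c[2]),"wid",L(c[0]-c[1]),L(c[2]-c[3]))
m=np.mean(c,0);y=(c[0]-c[3]+c[1]-c[2]);y[2]=0;y/=L(y);x=np.array([y[1],-y[0],0])
print("mid",m,"y",y,"x",x)
n=-.5*x+np.cos(np.pi/6)*np.array([0,0,1])
# seat disc, roll ring masks
g=im.max(2).astype(int);roi=np.zeros_like(g);roi[235:285,143:190]=1
mk=((g<60)&(roi>0)).astype(np.uint8)
k=max(cv2.findContours(mk,0,1)[0],key=cv2.contourArea);hull=cv2.convexHull(k)
e=cv2.fitEllipse(hull);print("disc",e,onz(t,e[0],.024))
hsv=cv2.cvtColor(im,cv2.COLOR_BGR2HSV)
mk=((hsv[...,1]<70)&(hsv[...,2]>120)).astype(np.uint8);mk[:,:345]=0;mk[:,418:]=0;mk[:195]=0;mk[325:]=0
for k in cv2.findContours(mk,0,1)[0]:
    if cv2.contourArea(k)<300:continue
    e=cv2.fitEllipse(cv2.convexHull(k));print("ring",e)
    for h in(.02,.032,.05):
        P=onplane(t,e[0],np.array([*m[:2],.0525])+h*n,n); C0=P-h*n; print(h,P,"own xy rel mid",(P-h*n-m)@x,(P-m)@y)
print("tip top",onz(t,(152.6,264.6),.084),"tri",tri((152.6,264.6),(277.8,149.2)))
E
```

```text
[[ 0.6751 -0.1154  0.02  ]
 [ 0.6997 -0.2227  0.085 ]
 [ 0.3996 -0.2895  0.085 ]
 [ 0.3763 -0.1819  0.02  ]]
len 0.30608664861974866 0.3075024582332341 wid 0.12788690015126 0.12785092962435549
mid [ 0.5377 -0.2023  0.0525] y [0.9761 0.2172 0.    ] x [ 0.2172 -0.9761  0.    ]
disc ((165.68580627441406, 264.75299072265625), (31.636465072631836, 34.44087219238281), 56.05946731567383) [0.5073 0.2542 0.024 ]
ring ((392.4399719238281, 301.301513671875), (27.158185958862305, 30.533693313598633), 146.2208709716797)
0.02 [ 0.4411 -0.2054  0.0652] own xy rel mid -0.00794904969028854 -0.09491765974687882
0.032 [ 0.4417 -0.2029  0.0777] own xy rel mid -0.004350802275093758 -0.09378254767211745
0.05 [ 0.4426 -0.199   0.0964] own xy rel mid 0.001046568847698444 -0.09207987955997536
ring ((377.32275390625, 252.211669921875), (27.138425827026367, 29.278343200683594), 157.18911743164062)
0.02 [ 0.5351 -0.1791  0.0622] own xy rel mid -0.013241952790946525 0.002552587834245664
0.032 [ 0.5341 -0.177   0.0747] own xy rel mid -0.009552023587821618 0.0019993548933732656
0.05 [ 0.5325 -0.1738  0.0935] own xy rel mid -0.004017129783134218 0.0011695054820648817
ring ((369.0250549316406, 283.2276916503906), (22.834186553955078, 32.229888916015625), 0.0)
0.02 [ 0.4746 -0.1638  0.0459] own xy rel mid -0.041365117548608374 -0.05316289593695159
0.032 [ 0.4746 -0.1619  0.0587] own xy rel mid -0.03718804887245686 -0.052751045053240075
0.05 [ 0.4746 -0.1591  0.0779] own xy rel mid -0.030922445858229553 -0.05213326872767288
ring ((371.2646789550781, 205.62615966796875), (25.669612884521484, 27.200054168701172), 17.410905838012695)
0.02 [ 0.6286 -0.1681  0.0677] own xy rel mid -0.003626139731754485 0.09622341557746407
0.032 [ 0.626  -0.1662  0.0802] own xy rel mid -0.00010277222773927737 0.09404764982216623
0.05 [ 0.622  -0.1633  0.0988] own xy rel mid 0.00518227902828364 0.09078400118921974
tip top [0.5047 0.2547 0.084 ] tri [0.5061 0.2539 0.0861]
```

```bash
cat >> h.py <<'E'
x=np.array([.2172,-.9761,0]);y=np.array([.9761,.2172,0]);n=-.5*x+np.array([0,0,np.cos(np.pi/6)])
PT=np.array([.5325,-.1738,.0935])
seat=np.array([.5068,.2543,.024])
def R(z,yy): return np.column_stack([np.cross(yy,z),yy,z])
E
python3 - <<'E'
from h import *
from rig import planner
np.set_printoptions(precision=4,suppress=True)
print(proj(C["side"],PT),"seen 290.4,240.8; tri",tri((377.3,252.2),(290.4,240.8)))
for s in(1,-1):
    for nm,p,o in(("pre",PT+.08*n,R(-n,s*y)),("grasp",PT-.036*n,R(-n,s*y)),("over",seat+[0,0,.15],R(np.array([0,0,-1.]),s*y)),("seat",seat+[0,0,.014],R(np.array([0,0,-1.]),s*y)),("overx",seat+[0,0,.15],R(np.array([0,0,-1.]),s*np.array([1.,0,0])))):
        print(s,nm,planner.inverse_kinematics(p,o))
E
```

```text
[287.2905 241.5595] seen 290.4,240.8; tri [ 0.5356 -0.1734  0.0942]
1 pre [ -0.2062  -6.0238 110.226  -30.9724  71.3698  -3.79  ]
1 grasp [ -6.7583   3.4216 112.5016 -33.7344  58.1802  -2.6238]
1 over [21.4657  3.8035 93.8687 -0.     82.3278  8.9208]
1 seat [ 21.4657  11.649  100.3181  -0.      68.0329   8.9208]
1 overx [21.4657  3.8035 93.8687 -0.     82.3278 21.4657]
-1 pre None
-1 grasp None
-1 over None
-1 seat None
-1 overx None
```

```bash
sed -i 's/^PT=.*/PT=np.array([.5340,-.1736,.0938])/' h.py; python3 - <<'E'
from h import *
from rig import r,command_gripper,monitor,optics
np.set_printoptions(precision=4,suppress=True)
G=R(-n,y)
r.move_pose(PT+.08*n,G); command_gripper(.074)
r.move_linear(PT-.036*n,rate=.08)
s=monitor.state();print(s["t"],s["tcp_pos"],s["contact_force"])
a=optics.read_camera("top")["pixels"];b=optics.read_camera("side")["pixels"]
cv2.imwrite("pics/g.png",np.hstack([cv2.resize(a[160:340,330:450],(400,600)),cv2.resize(b[150:330,210:330],(400,600))]))
E
```

```text
4.8083 [ 0.5383 -0.191   0.0632] [-0.2198 -0.2943 -0.1735]
```

View pics/g.png

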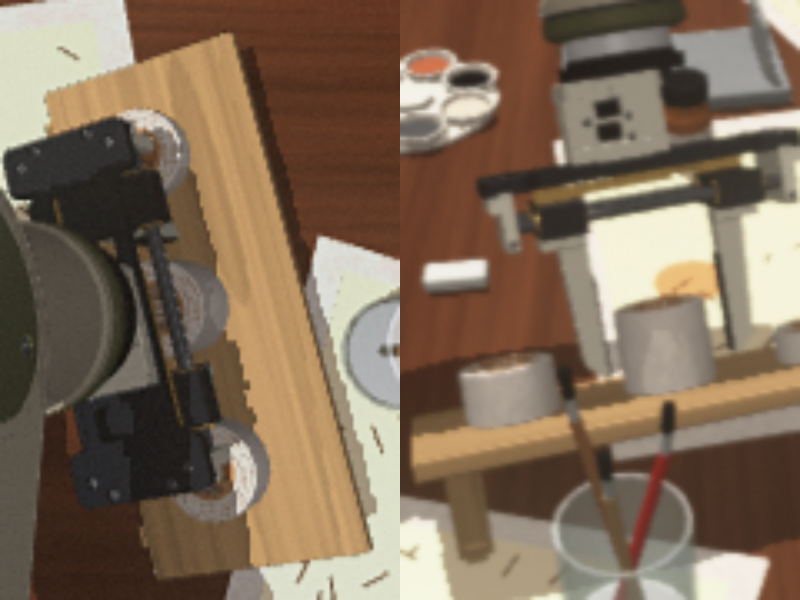

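The fingers straddle the tall roll evenly in the side view (crop: roll at x 620–715, finger inner faces at about 607 and 727). Neighbouring rolls are clear, so I'll grip and lift.

```bash
python3 - <<'E'
from h import *
from rig import r,command_gripper,monitor,optics
np.set_printoptions(precision=4,suppress=True)
command_gripper(.045,15)
s=monitor.state();print(s["t"],s["width"],s["grasp_force"],s["contact_force"])
r.move_linear(PT+.04*n,rate=.06)
s=monitor.state();print(s["t"],s["width"],s["grasp_force"],s["contact_force"])
V=R(np.array([0,0,-1.]),y)
r.move_pose([.53,-.05,.22],V)
r.move_pose(seat+[0,0,.16],V)
s=monitor.state();print(s["t"],s["width"],s["grasp_force"],s["contact_force"],s["tcp_pos"])
for k in("top","side"):
    c=optics.read_camera(k);np.savez(f"{k}1.npz",**c);print(proj(c,s["tcp_pos"]))
a=np.load("top1.npz")["pixels"];b=np.load("side1.npz")["pixels"]
cv2.imwrite("pics/l.png",np.hstack([cv2.resize(a[150:330,90:210],(400,600)),cv2.resize(b[40:220,220:340],(400,600))]))
E
```

```text
5.3417 0.05672906056184205 15.001340210437775 [-1.1794  1.3454  1.5459]
6.7583 0.05687234913668754 14.999551847577095 [ 0.1245 -0.5296 -0.9775]
8.525 0.05676464608255099 14.999445900321007 [ 0.4746 -0.0407 -0.6148] [0.5069 0.2533 0.1836]
[126.9199 260.3488]
[275.0174 116.5114]
```

View pics/l.png

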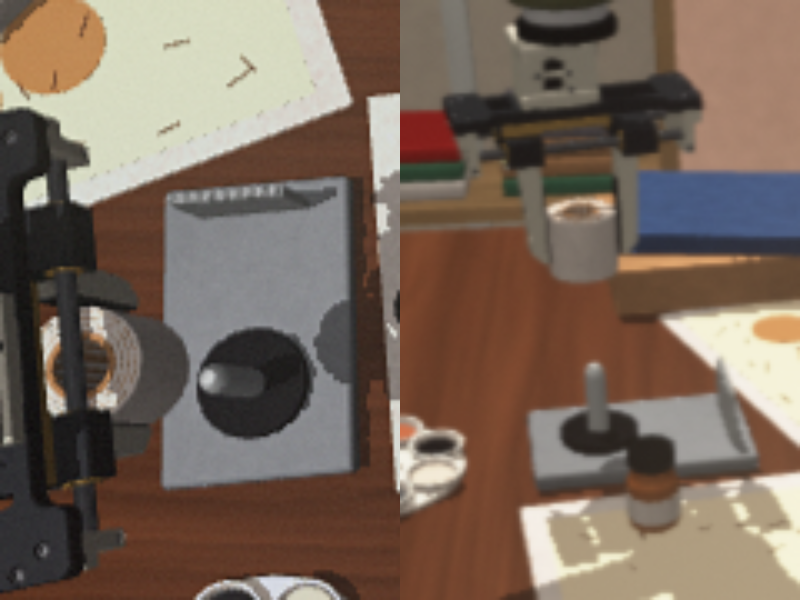

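Roll held roughly upright above the spindle. Its hole centre is at about px (115.2, 260.4) in the top view and (274.6, 103.6) in the side view. I'll compare these with the nominal held position.

```bash
python3 - <<'E'
from h import *
from rig import monitor
np.set_printoptions(precision=4,suppress=True)
p=np.array(monitor.state()["tcp_pos"]);Z=np.array([0,0,1.]);Rr=monitor.state()["tcp_rot"];print(Rr)
t,s=C["top"],C["side"]
th=np.linspace(0,2*np.pi,73)
def circ(c,q,r): return np.array([proj(c,q+[r*np.cos(a),r*np.sin(a),0]) for a in th])
top,bot=p+.036*Z,p-.014*Z
for nm,c in(("top",t),("side",s)):
    print(nm,"ctr top",proj(c,top),"bot",proj(c,bot))
    for l,q in(("T",top),("B",bot)):
        k=circ(c,q,.028);print(l,"x",k[:,0].min(),k[:,0].max(),"y",k[:,1].min(),k[:,1].max())
print("seen: top hole 115.2,260.4, bottom right edge x 146.4; side hole 274.6,103.6; sides x 264.7..285.1; bottom y 124")
# spindle tip reprojection
print("tip proj",proj(t,[*seat[:2],.084]),"seen 152.6,264.6",proj(s,[*seat[:2],.084]),"seen 277.8,149.2")
# roll segmentation: side view grey of roll
im=np.load("side1.npz")["pixels"];hs=cv2.cvtColor(im,cv2.COLOR_BGR2HSV)
for r in range(98,128,3): print(r,[tuple(v) for v in im[r,260:290:3].tolist()] if r in(110,) else "",)
im=np.load("top1.npz")["pixels"];print(im[260,136:152].tolist())
E
```

```text
[[-0.2155  0.9765  0.0003]
 [ 0.9765  0.2155 -0.0004]
 [-0.0004  0.0002 -1.    ]]
top ctr top [115.1621 258.6153] bot [131.2606 260.5335]
T x 96.79506794204896 133.46960663860946 y 240.48661626032717 277.14073792783995
B x 114.40667014157299 148.0782203615978 y 243.83156913356817 277.57132446399413
side ctr top [274.1814 103.4809] bot [275.5706 121.291 ]
T x 263.5006138479435 284.84304843653496 y 99.64783955392637 107.46822099356906
B x 265.1382571509355 285.98464671772734 y 117.20824287320421 125.53424040427174
seen: top hole 115.2,260.4, bottom right edge x 146.4; side hole 274.6,103.6; sides x 264.7..285.1; bottom y 124
tip proj [152.9192 263.5111] seen 152.6,264.6 [277.6089 149.8982] seen 277.8,149.2
98 
101 
104 
107 
110 [(94, 107, 115), (83, 93, 100), (101, 109, 119), (105, 114, 124), (109, 117, 128), (104, 113, 124), (98, 108, 117), (95, 103, 113), (79, 85, 93), (92, 104, 111)]
113 
116 
119 
122 
125 
[[61, 65, 68], [61, 60, 68], [62, 63, 69], [61, 64, 68], [61, 63, 68], [64, 66, 72], [58, 62, 66], [61, 64, 67], [61, 61, 66], [58, 61, 66], [78, 79, 83], [149, 145, 144], [150, 148, 143], [153, 148, 146], [53, 50, 51], [94, 94, 95]]
```

```bash
python3 - <<'E'
from h import *
np.set_printoptions(precision=2,suppress=True)
a=np.load("top1.npz")["pixels"];b=np.load("side1.npz")["pixels"]
print(np.array(a[246:280:3,128:152].max(2)))
print("side");print(np.array(b[98:130:2,258:292].max(2)))
cv2.imwrite("pics/l2.png",np.hstack([cv2.resize(a[235:285,95:155],None,fx=7,fy=7,interpolation=2),cv2.copyMakeBorder(cv2.resize(b[90:135,250:300],None,fx=7,fy=7,interpolation=2),0,35,0,0,0)]))
E
```

```text
[[ 71  67  71  71  71  71  74  72  74  71  79 129 144 142 143 147 146 144
  141 142 145 146 145 145]
 [111 131  77  66  70  68  69  67  66  68  67  71  71  70 110 142 142 146
  140 144 142 145 145 141]
 [132 115 129 103  67  68  68  67  65  71  65  69  68  67  65  66  70 144
  144 149 146 146 144 146]
 [128 139 136 138  91  67  69  69  68  66  63  68  67  66  69  67  64  69
  149 148 148 144 147 150]
 [123 137 122 138  96  69  70  69  69  70  66  70  68  67  65  67  66  62
   82 144 144 145 125  53]
 [128 140 114 136  75  70  73  69  69  69  71  66  68  69  69  70  70  66
   82 149 150 120  86 154]
 [135 124 134  86  71  72  70  74  72  70  67  68  71  68  72  67  71  66
  105 147 151  83 177 206]
 [136 129  84  72  72  71  71  74  73  76  70  71  73  73  72  70  74 140
  150 143 153  45  33  66]
 [ 80  79  77  73  76  73  76  76  76  78  76  74  75  74  68 113 146 146
  141 146 150  84  35  38]
 [ 78  78  77  79  76  80  78  77  76  79  74  71  96 133 138 143 142 141
  142 146 145 153  83  34]
 [ 65  83  84  82  83  78  78  76  79  82  94 143 143 139 141 140 137 140
  141 140 144 13
[... 1674 characters left out ...]
 115 112 109 107 105 105 110 119 121 122 124 125 124 123 122 121 120
  118 116 116 116 115 114 112 111 119 161 204 212 212 211 211 208]
 [115 115 113 110 107 105 104 110 117 120 125 125 126 126 125 123 123 122
  120 117 117 117 115 114 111 106 101 107 107 105 105 103 104 103]
 [116 115 114 110 108 105 106 103 103 106 111 113 114 118 117 118 118 117
  114 114 112 115 116 111 103  95  96  96  97  97  98  98  98  96]
 [116 116 114 111 109 107 106 105 104 106 109 111 112 113 113 114 113 113
  112 113 115 116 116 115 112 100  94  96  96  97  98  97  96  96]
 [117 118 115 112 109 107 106 106 106 107 111 111 112 112 112 112 113 114
  114 114 115 116 116 116 112 103  96  97  97  96  96  96  97  97]]
```

View pics/l2.png

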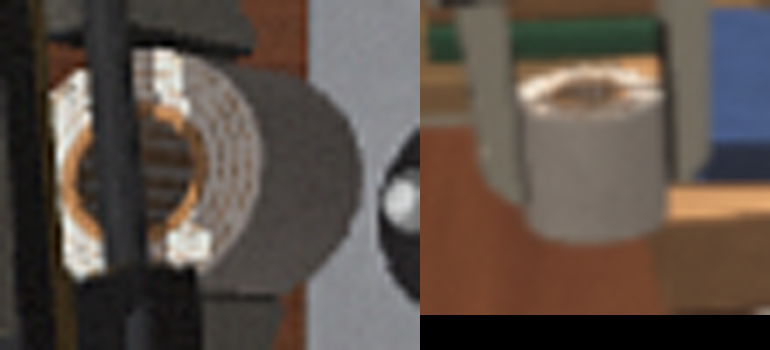

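The held roll sits about 1.5 mm toward −x and 2 mm toward +y of nominal: right edge at px 131.7 against 133.5 expected in the top view, centre 274.7 against 275.6 in the side view. I'll correct for that, lower to just above the tip and look again.

```bash
python3 - <<'E'
from h import *
from rig import r,monitor,optics
np.set_printoptions(precision=4,suppress=True)
r.move_linear([.5079,.2536,.104],rate=.06)
s=monitor.state();print(s["t"],s["tcp_pos"],s["contact_force"],s["width"])
a=optics.read_camera("top")["pixels"];b=optics.read_camera("side")["pixels"]
cv2.imwrite("pics/n.png",np.hstack([cv2.resize(a[230:290,105:190],None,fx=5,fy=5,interpolation=2),cv2.resize(b[120:180,245:315],None,fx=5,fy=5,interpolation=2)]))
p=s["tcp_pos"]
for c in(C["top"],C["side"]):
  for z in(.036,-.014):
    k=np.array([proj(c,p+np.array([.028*np.cos(q),.028*np.sin(q),z])) for q in np.linspace(0,6.283,73)]);print(k.min(0),k.max(0))
print(proj(C["side"],[*seat[:2],.084]))
E
```

```text
10.1083 [0.5083 0.2537 0.1046] [ 0.8625  0.2092 -1.1219] 0.0568204827674314
[123.1587 245.0664] [155.2755 277.274 ]
[136.8676 247.71  ] [166.6686 277.6456]
[266.4028 127.083 ] [286.9553 135.6727]
[267.9167 143.4225] [288.0088 152.4356]
[277.6089 149.8982]
```

View pics/n.png

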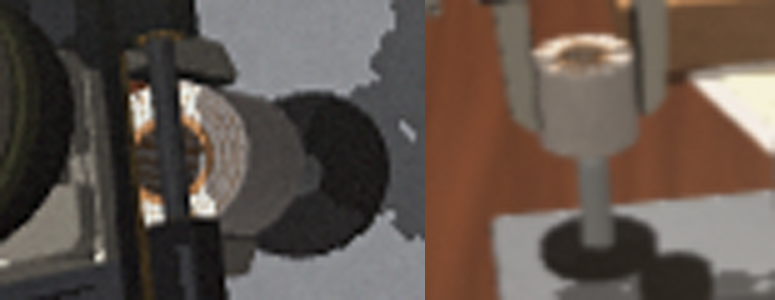

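Side view: the roll bottom spans crop x 543–638 and the spindle below spans 581–609, so the roll is close but perhaps 2 mm toward −x. I'll measure those edges with sub-pixel precision.

```bash
cat > edge.py <<'E'
from h import *
from rig import optics
def edges(row,lo,hi):
    g=cv2.GaussianBlur(row.astype(np.float32).reshape(1,-1,3),(5,1),.8)[0]
    d=np.abs(np.gradient(g,axis=0)).sum(1); d[:lo]=0;d[hi:]=0
    i=[k for k in range(lo+1,hi-1) if d[k]>=d[k-1] and d[k]>d[k+1] and d[k]>12]
    return [(round(float(k+.5*(d[k-1]-d[k+1])/(d[k-1]-2*d[k]+d[k+1])),2),int(d[k])) for k in i]
b=optics.read_camera("side")["pixels"];a=optics.read_camera("top")["pixels"];np.savez("n.npz",a=a,b=b)
if __name__=="__main__":
    print("side, nominal roll left/right 267.9,288.0 at bottom")
    for y in(141,143,145,147,153,156,159,162): print(y,edges(b[y],262,295))
    print("top cols (x fixed, edges in y)")
    for x in(148,152,156,160,162): print(x,edges(a[:,x],240,286))
    for y in(258,260,262,264,266): print(y,edges(a[y],150,172))
E
python3 edge.py
```

```text
side, nominal roll left/right 267.9,288.0 at bottom
141 [(265.44, 16), (268.15, 27), (286.02, 30), (288.82, 29), (291.45, 26)]
143 [(265.8, 17), (268.66, 25), (286.82, 22)]
145 [(264.06, 28), (269.0, 26), (287.15, 27)]
147 [(267.37, 30), (286.96, 26)]
153 [(275.03, 31), (281.1, 29)]
156 [(275.12, 31), (281.27, 26)]
159 [(275.35, 28), (281.56, 25)]
162 [(265.3, 19), (270.17, 31), (275.39, 32), (282.51, 48)]
top cols (x fixed, edges in y)
148 [(244.69, 39), (248.03, 97), (251.91, 16), (256.87, 30), (263.96, 39), (266.55, 23), (269.97, 13), (273.27, 115)]
152 [(243.23, 40), (248.15, 84), (252.2, 72), (254.99, 14), (261.31, 12), (264.99, 22), (268.2, 52), (276.2, 28)]
156 [(249.01, 79), (276.02, 34), (279.67, 96)]
160 [(249.0, 107), (251.97, 16), (273.57, 37), (280.63, 120)]
162 [(248.87, 124), (252.82, 35), (271.19, 35), (280.93, 114)]
258 [(154.29, 64), (165.01, 40)]
260 [(154.24, 54), (165.5, 37)]
262 [(154.04, 63), (168.39, 34)]
264 [(153.91, 64), (168.98, 34)]
266 [(152.99, 62), (168.64, 43)]
```

Edge centres in the side view agree within 0.3 px (roll axis about 278.0, spindle 277.9), so x is good. y wants about −1.3 mm. I'll descend in steps with force checks.

```bash
python3 - <<'E'
from rig import r,monitor
import numpy as np
np.set_printoptions(precision=4,suppress=True)
f0=np.array(monitor.state()["contact_force"])
for z in(.100,.092,.084,.076,.068,.060,.052,.046,.043):
    r.move_linear([.5075,.2523,z],rate=.04)
    s=monitor.state();f=np.array(s["contact_force"])-f0
    print(round(s["t"],2),s["tcp_pos"],f,np.array(s["moment"]),s["width"])
    if np.linalg.norm(f)>5: break
E
```

```text
10.57 [0.5071 0.2521 0.0995] [-0.3135 -0.043   0.6341] [-0.0787  0.095  -0.0614] 0.056802342809056154
10.92 [0.5071 0.2521 0.0914] [ 0.1315  0.3252 -0.2411] [-0.0864  0.0169  0.0613] 0.05693389202410634
11.27 [0.5071 0.2522 0.0835] [-0.3329  0.8685 -0.0927] [-0.0634  0.0681 -0.0101] 0.057164374221414106
11.62 [0.5072 0.2522 0.0755] [-1.1367  0.5144 -0.2042] [-0.0268  0.0435  0.0455] 0.05684377268124992
11.97 [0.5071 0.2522 0.0675] [-0.8107  0.6242 -0.2339] [-0.0193  0.045  -0.0339] 0.05685224794952725
12.32 [0.5071 0.2521 0.0595] [-1.6116  1.0546 -0.0297] [-0.088   0.0301 -0.0165] 0.05703417108880996
12.67 [0.5071 0.2521 0.0515] [-0.3044 -0.1876  0.1248] [-0.0841  0.0826 -0.0443] 0.056767909529899845
12.97 [0.5072 0.2522 0.0455] [-0.3074  0.3251 -0.3645] [-0.0432  0.0412  0.0854] 0.05669153118472771
13.22 [0.5073 0.2522 0.0428] [-0.1841  0.4251 -0.7007] [-0.0953  0.0729 -0.0113] 0.0568550965602149
```

```bash
python3 - <<'E'
from rig import r,monitor,optics
import numpy as np,cv2
np.set_printoptions(precision=4,suppress=True)
fz=lambda:np.mean([monitor.state()["contact_force"][2] for _ in range(3)])
for z in np.arange(.042,.0315,-.0007):
    r.move_linear([.5075,.2523,z],rate=.02)
    s=monitor.state();print(s["tcp_pos"],np.array(s["contact_force"]))
    if s["contact_force"][2]>4: break
r.pause(.3);print(monitor.state()["t"],monitor.state()["contact_force"],monitor.state()["grasp_force"])
b=optics.read_camera("side")["pixels"];a=optics.read_camera("top")["pixels"]
cv2.imwrite("pics/s.png",np.hstack([cv2.resize(a[230:290,110:190],None,fx=5,fy=5,interpolation=2),cv2.resize(b[130:190,245:315],None,fx=5,fy=5,interpolation=2)]))
E
```

```text
[0.5075 0.2523 0.042 ] [-0.1626 -0.5902 -0.3399]
[0.5075 0.2523 0.0412] [ 0.672   1.3466 -1.1983]
[0.5074 0.2523 0.0405] [ 0.124   0.7192 -0.258 ]
[0.5075 0.2523 0.0398] [ 0.4053 -0.2136 -0.8888]
[0.5075 0.2523 0.0392] [-0.0646  1.1938 -1.6411]
[0.5074 0.2523 0.0384] [-0.5387  0.0499 -1.7902]
[0.5076 0.2524 0.0379] [ 0.2991  0.4836 -0.8293]
[0.5076 0.2524 0.0378] [-2.6317 -0.6497  5.3701]
15.5167 [-3.145  -1.4117  5.7447] 15.001240521669388
```

View pics/s.png

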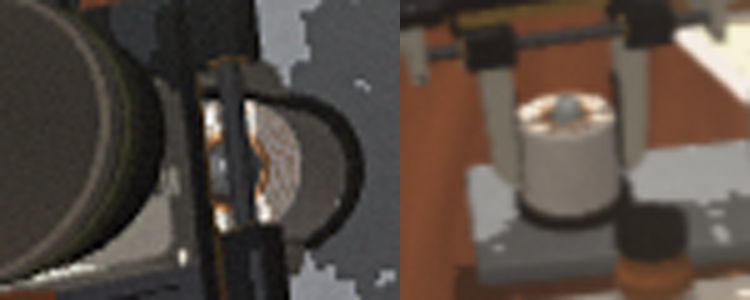

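The side crop shows the spindle tip poking out of the roll at (567,105) and the roll flat on the black disc, with 5 N contact at the expected height. Release and back away.

```bash
python3 - <<'E'
from rig import r,monitor,optics,command_gripper
import numpy as np,cv2
command_gripper(.080); r.pause(.2)
r.move_linear([.5075,.2523,.16],rate=.08)
r.move_pose([.40,.10,.30],np.array(monitor.state()["tcp_rot"]))
s=monitor.state();print(s["t"],s["contact_force"])
r.pause(.3)
b=optics.read_camera("side")["pixels"];a=optics.read_camera("top")["pixels"]
cv2.imwrite("pics/f.png",np.hstack([cv2.resize(a[150:350,100:460],(396,220)),cv2.resize(b[120:320,200:400],(396,396))[:220]]) if 0 else np.vstack([cv2.resize(a[140:345,120:460],(640,386)),cv2.resize(b[130:300,200:400],(640,544))[:210]]))
E
```

```text
19.0333 [ 0.79776536  0.52778093 -0.13670058]
```

View pics/f.png

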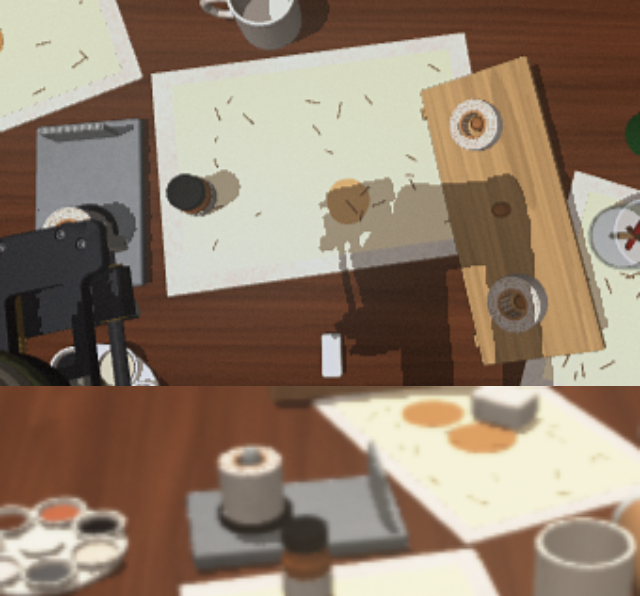

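The roll stands upright on the seat (side crop (251,485)). Both other rolls are still on their pegs, the bystanders are upright and the gripper is clear, so I'll hand it in.

```bash
python3 -c "
from rig import order
print(order.close_job())"
```

```text
the job is handed in; nothing more can be done
None
```

I loaded the tallest roll onto the spindle, holding it until it rested flat on the seat, then let go and backed away. In the final pictures the two shorter rolls were still on their pegs and the jar, bottle and mug were upright. The job was handed in at about 19.5 s, and no verdict came back.

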